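# Draw the loose hatch of a slide-drying chamber tight

### The job

Two identical slide-drying chambers stand on the bench, and the hatch of one of them is still standing up off its gasket, with its T-handle undone. Turn that T-handle clockwise (seen from above) as far as it goes, so that the hatch is drawn down tight, and let go of it. Leave the other chamber's T-handle, which is already tight, as it is.

Things in the scene. Friction and masses are not known exactly. Their poses are not given: they have to be found in the camera images.
- loose_grip (a point): Centre of the black crossbar (90 mm long, 16 wide, 18 high) of the T-handle on the loose chamber, on its turning axis. Bar along own x; own z is the turning axis, upright within 3 degrees. Bar underside 29 mm above the hatch, on a 16 mm stem, near the middle of the hatch's front edge. Bar centre 165 mm above the bench when tight, 9 mm higher when fully undone: it sinks as it is turned.
- loose_latch (a joint): Turn of that T-handle, rad, growing clockwise seen from above. 0 = undone, bar front to back; 1.57 = tight, bar side to side; stop at 1.6. Starts at 0.1 to 0.4, stays where it is left, needs at most 0.2 N m. Its cam draws the hatch down in proportion to the turn, 9 mm in all at the handle.
- loose_lip (a point): Middle of the top front edge of the loose chamber's flat hatch, hinged at its back; 127 mm above the bench when drawn tight on its gasket, up to 11 mm higher when undone; 46 mm in front of the handle's axis. Moves only with the latch, not by pushing. The chamber is a fixed white box 220 deep, 200 wide, 127 mm high, its front towards the robot within 0.2 rad of square.
- tight_latch (a joint): Turn of the other, identical chamber's T-handle, same sense: about 1.57 = tight, bar side to side; to be left as it is. The chambers stand side by side, one left and one right of the robot's midline, either way round; handles at least 300 mm apart.

How it is judged:
By the outcome, as a careful person would: the job done as asked, in the order asked, and still so for the second after the job is handed in, with the robot touching nothing.
It also fails if it takes over 35 s, if anything falls off the work surface, if the arm or the gripper's body presses on something with over 40 N, if the wrist force passes 120 N, or if a joint passes its speed limit or range.

### The arm

A 7-joint arm with a two-finger parallel gripper is mounted at the origin on the work surface. World frame = base frame: x ahead of the robot, y to its left, z up, the work surface at z = 0. Lengths are in m, angles in rad, forces in N, time in s.
With the tool pointing down it reaches from about 0.4 to 0.875 m from the base axis. Payload 4.4 kg.
Tool frame: the origin (TCP) lies between the finger pads; the fingertips stand 14 mm ahead of it and the grasp point (between the pads) lies 5 mm behind it; x points along the fingers, y is the direction in which the jaws open and shut, and the axes are right-handed (so a half turn about x gives the same grasp; the last joint's range is limited). The gripper opens to 85 mm and grips with 20 to 120 N. Pads are 22 mm wide; open, the fingers measure 114 mm over their backs; the gripper's body (76 mm by 85 mm) begins 54 mm behind the grasp point. The pads swing forward as they close: fully open they stand 13 mm farther back than shut.
Start: joints at [-1.23, 0.628, 0.038, 1.517, -0.027, 0.996, -0.02], TCP at [0.257, 0.597, 0.217] pointing down, gripper open.
Joint ranges: [-3.06, 3.06], [-0.37, 2.12], [-1.25, 1.32], [0.18, 2.47], [-1.1, 4.24], [0.23, 1.98], [-2.94, 2.94]. Speed limits (rad/s): [2.57, 2.57, 3.14, 3.14, 3.14, 3.14, 3.14].

### API

Orientations are given as a unit quaternion [w, x, y, z].
In Python, from workcell import readout, imaging, ticket gives the robot as it stands.
- The arm moves only by the tool carry_out, never from a script. Its argument "targets" is a list of rows, each a list of 6 numbers: the shift along the world's x, y, z normalised to -1 to 1, where 1 is 500 mm, then the turn, a rotation vector about the world's x, y, z normalised to -1 to 1, where 1 is 180 degrees. A call has 1 to 5 rows; each row is the pose to reach, as a shift and turn from the pose commanded when the call began, turning the shorter way round; what a row does not reach only later rows make up. A row lasts 1/12 s, in which the tool goes at most 41.7 mm and 7.16 degrees, less where a joint would pass 70% of its speed; a pose out of reach is approached as far as the arm can. A call with a number of a shift or a turn outside -1 to 1 is refused whole. A call with a gripper value outside its range is refused whole. "grip" is the opening, from 0 (shut) to 1 (fully open), set as the call begins (left out, the last holds). The fingers move at their own pace and stop on an object; "grip_force" is the grip in N (left out, the last holds). Time passes only in rows, so rows that repeat a pose let the fingers close. It gives the time, the measured TCP pose, the force and the opening at its end, in the units of the state.
- readout.state(): the state, without advancing time (a new reading comes with each control period).
- imaging.capture(name): name is "scene" or "top" or "wrist"; returns a dict with "pixels" (384x512x3 uint8, red, green, blue), "z_map" (384x512 float32, m along the optical axis (not along the pixel's ray), 0 where there is no reading), "fx", "fy", "cx", "cy" (pixels), "T" (4x4, takes a point from camera to world coordinates). Camera axes: x right, y up, looking along -z (the intrinsics and any distortion apply to the point x, -y, -z); pixel columns grow to the right and rows downward; lengths in m; the calibration is good to about 2 mm. A picture is of the moment at which its call begins.
- ticket.finish_job(): hands the job in, once; it reports no verdict.
The state is a dict: "t": time; "q": joint angles; "dq": joint speeds; "effort": joint torques, N m; "tcp_pos": TCP position; "tool_rot": TCP orientation; "ft_force": force on the tool from outside, world axes, zero at the start; "moment": the same for the moment, N m; "width": opening from 0.0 (shut) to 1.0 (fully open).
Only numpy, scipy, OpenCV 4.12 (cv2) and the standard library are available. Lean on these libraries where they do the work, as an engineer would, in place of code of your own. Each camera call takes 0.05 s, during which the arm holds its last target. There are 200 camera calls.

## Working session

There is one attempt and no reset: what is moved stays moved. The work goes in short steps, Python scripts to look and compute and a tool call to move; the robot and the scene stay as the last step left them, time stands still between calls to the robot, and variables do not carry over. Pictures are saved under pics/ and viewed, about 8 in all and at most 12, crops included, and the job is handed in when it is done.

Besides the shell and the picture viewer there is one more tool, called after "Call:" as name(argument=value, ...), one argument or row to a line, values as JSON. carry_out: Moves the arm, as the interface text tells. Scaled input: -1 to 1 covers 500 mm each way for a shift and 180 degrees each way for a turn. Its arguments: {"type":"object","properties":{"targets":{"type":"array"},"grip":{"type":"number"},"grip_force":{"type":"number"}},"required":["targets"]}

```bash
mkdir -p pics
python3 - <<'E'
from workcell import readout, imaging
import cv2, numpy as np
for n in ("scene","top"):
    c=imaging.capture(n); cv2.imwrite(f"pics/{n}1.png",c["pixels"][:,:,::-1]); np.savez(f"{n}1.npz",**c)
    print(n,c["fx"],c["cx"],c["cy"],np.round(c["T"],3).tolist(),[k for k in c])
s=readout.state(); print(s)
E
```

```text
scene 380.7458232231018 251.70305657354433 191.79002392038953 [[-0.756, -0.344, 0.557, 0.95], [0.655, -0.374, 0.657, 0.489], [-0.018, 0.861, 0.508, 0.584], [0.0, 0.0, 0.0, 1.0]] ['pixels', 'z_map', 'fx', 'fy', 'cx', 'cy', 'T']
top 350.59523299198617 264.25002687119286 193.33774287300724 [[-0.028, 0.99, -0.136, 0.417], [-0.999, -0.025, 0.02, 0.009], [0.016, 0.136, 0.991, 1.008], [0.0, 0.0, 0.0, 1.0]] ['pixels', 'z_map', 'fx', 'fy', 'cx', 'cy', 'T']
{'t': 0.1, 'q': array([-1.22980896,  0.62924883,  0.03843552,  1.51825982, -0.02701786,
        0.99626659, -0.02003974]), 'dq': array([ 0.00089393, -0.00235376,  0.00101434, -0.00275667, -0.00029723,
       -0.00071482, -0.00127989]), 'effort': array([ 2.57430729e-03, -5.64521670e+01,  1.23017069e+00, -1.93972296e+01,
        1.12554850e-02,  5.38807508e-03,  3.03773732e-05]), 'tcp_pos': array([0.25691647, 0.59645268, 0.2159866 ]), 'tool_rot': array([ 0.69240733,  0.14226958,  0.6926482 , -0.14342222]), 'ft_force': array([-0.31997864,  0.01423675, -0.32131036]), 'moment': array([ 0.01501833, -0.05315459,  0.06398069]), 'width': 1.003468611820483}
```

View pics/scene1.png

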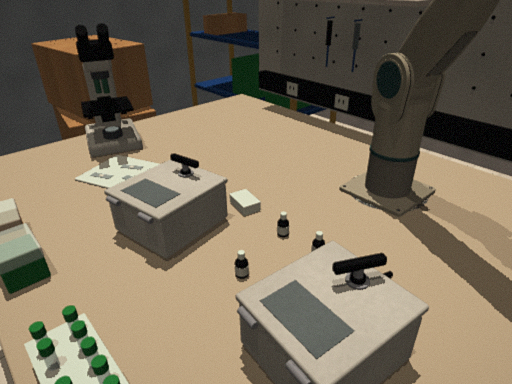

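View pics/top1.png

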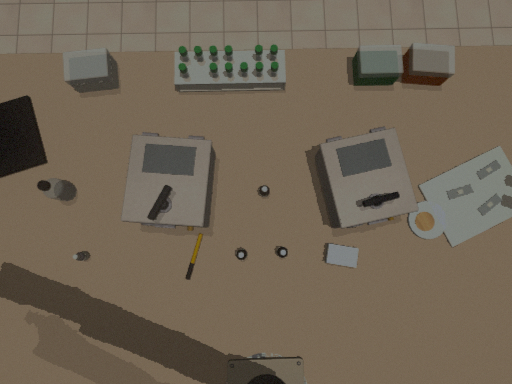

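The top view shows the left chamber's (y>0) bar oblique at about (160,203), which makes it the loose one. The right chamber's bar at (381,200) lies side to side, so it is tight. Next I measure both.

```bash
cat > h.py <<'E'
import numpy as np, cv2
def cloud(c):
    v,u=np.mgrid[0:384,0:512]; z=c["z_map"]
    p=np.stack([(u-c["cx"])/c["fx"]*z,-(v-c["cy"])/c["fy"]*z,-z],-1)
    return p@c["T"][:3,:3].T+c["T"][:3,3]
def bar(c,sgn):
    P=cloud(c); m=(c["z_map"]>0)&(c["pixels"].max(2)<60)&(P[...,2]>.15)&(P[...,2]<.2)&(P[...,1]*sgn>.05)&(P[...,0]>.35)&(P[...,0]<.75)
    n,l,st,_=cv2.connectedComponentsWithStats(m.astype(np.uint8))
    k=1+np.argmax(st[1:,4]); m=l==k; Q=P[m]; t=Q[Q[:,2]>np.percentile(Q[:,2],90)-.006]
    (cx,cy),wh,a=cv2.minAreaRect((t[:,:2]*1000).astype(np.float32))
    d=np.linalg.svd(t[:,:2]-t[:,:2].mean(0))[2][0] if len(t)<5000 else 0
    return len(t),(cx,cy),wh,"dir deg",np.degrees(np.arctan2(d[1],d[0]))%180,"ztop",np.median(t[:,2]),"mean",t[:,:2].mean(0)
def lid(c,sgn):
    P=cloud(c); m=(c["z_map"]>0)&(P[...,2]>.118)&(P[...,2]<.15)&(P[...,1]*sgn>.05)&(P[...,0]>.3)&(P[...,0]<.85)
    n,l,st,_=cv2.connectedComponentsWithStats(m.astype(np.uint8)); m=l==1+np.argmax(st[1:,4]); Q=P[m]
    r=cv2.minAreaRect((Q[:,:2]*1000).astype(np.float32)); A=np.c_[Q[:,:2],np.ones(len(Q))]
    return r,"plane",np.linalg.lstsq(A,Q[:,2],rcond=None)[0],np.percentile(Q[:,2],[5,50,95])
E
python3 - <<'E'
from h import *
for n in ("top","scene"):
    c=dict(np.load(f"{n}1.npz"))
    for s in (1,-1):
        print(n,s,bar(c,s)); print(lid(c,s))
im=cv2.imread("pics/top1.png")[120:290,110:220]; cv2.imwrite("pics/crop1.png",cv2.resize(im,None,fx=3.5,fy=3.5,interpolation=cv2.INTER_CUBIC))
E
```

```text
top 1 (241, (516.580810546875, 242.50726318359375), (15.684136390686035, 86.75785827636719), 'dir deg', np.float64(152.51650281529902), 'ztop', np.float64(0.1799832746229163), 'mean', array([0.51550269, 0.24277425]))
(((584.49755859375, 236.42208862304688), (206.7831573486328, 235.27462768554688), 84.37075805664062), 'plane', array([-0.03715315,  0.00514407,  0.15166208]), array([0.1263939 , 0.13134704, 0.13603099]))
top -1 (219, (510.98345947265625, -288.95745849609375), (15.708649635314941, 85.56974792480469), 'dir deg', np.float64(104.15301287486544), 'ztop', np.float64(0.17350192589367586), 'mean', array([ 0.51094842, -0.28803777]))
(((579.4331665039062, -276.927978515625), (234.72250366210938, 206.06259155273438), 11.31187629699707), 'plane', array([-0.00111035, -0.00153178,  0.1270472 ]), array([0.12388184, 0.12684257, 0.12967963]))
scene 1 (398, (518.4884033203125, 243.4886016845703), (14.230786323547363, 88.24885559082031), 'dir deg', np.float64(151.33530798510594), 'ztop', np.float64(0.17881085286268364), 'mean', array([0.51950003, 0.24468149]))
(((584.2708740234375, 235.61595153808594), (207.29373168945312, 234.57937622070312), 84.3035888671875), 'plane', array([-0.04189054, -0.00083381,  0.15510785]), array([0.12483206, 0.12998582, 0.13431984]))
scene -1 (701, (461.3074951171875, -912.8797607421875), (192.3255157470703, 168.513671875), 'dir deg', np.float64(70.3049238941623), 'ztop', np.float64(0.16179881153502268), 'mean', array([ 0.46743956, -0.89810234]))
(((580.5106811523438, -277.4861145019531), (236.10572814941406, 208.6886444091797), 11.392648696899414), 'plane', array([-0.00904164, -0.00985152,  0.1292445 ]), array([0.12098376, 0.12667662, 0.12871145]))
```

View pics/crop1.png

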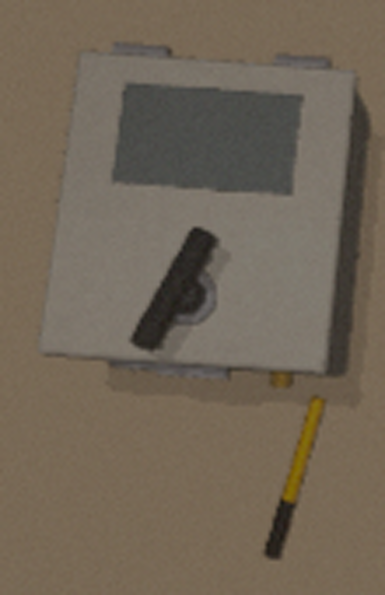

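```bash
cat > plan.py <<'E'
import sys
from workcell import readout
import numpy as np
from scipy.spatial.transform import Rotation as R
def plan(grasp,ydeg):
    s=readout.state(); w,x,y,z=s["tool_rot"]; r=R.from_quat([x,y,z,w]); M=r.as_matrix()
    print("t",s["t"],"pos",s["tcp_pos"].round(4),"x",M[:,0].round(3),"ydeg",np.degrees(np.arctan2(M[1,1],M[0,1])).round(1),"q",s["q"].round(2),"F",s["ft_force"].round(1),"M",s["moment"].round(2),"w",s["width"])
    X=np.array([0,0,-1.]); 
    tcp=np.array(grasp)+.005*X
    for a in (ydeg,ydeg+180):
        a=np.radians(a);Y=np.array([np.cos(a),np.sin(a),0]); T=np.c_[X,Y,np.cross(X,Y)]
        print((tcp-s["tcp_pos"])/.5,((R.from_matrix(T)*r.inv()).as_rotvec()/np.pi).round(4))
plan([float(v) for v in sys.argv[1:4]],float(sys.argv[4]))
E
python3 plan.py .5175 .243 .171 62
```

```text
t 0.1 pos [0.2569 0.5965 0.216 ] x [-0.001 -0.002 -1.   ] ydeg 66.7 q [-1.23  0.63  0.04  1.52 -0.03  1.   -0.02] F [-0.3  0.  -0.3] M [ 0.02 -0.05  0.06] w 1.003468611820483
[ 0.52116705 -0.70690536 -0.09997319] [ 0.0005 -0.0002 -0.0261]
[ 0.52116705 -0.70690536 -0.09997319] [4.000e-04 7.000e-04 9.739e-01]
```

Call:
carry_out(
  targets=[
    [0.05,-0.05,0.05,0,0,0],
    [0.1,-0.13,0.08,0,0,-0.005],
    [0.15,-0.2,0.08,0,0,-0.01],
    [0.2,-0.27,0.08,0,0,-0.015],
    [0.25,-0.34,0.08,0,0,-0.02],
  ],
  grip=1,
)

```text
t: 0.52
tcp_pos: [0.3753, 0.4359, 0.257]
tool_rot: [0.688, 0.165, 0.688, -0.165]
ft_force: [0.3, -0.5, -0.4]
width: 0.998
```

Call:
carry_out(
  targets=[
    [0.05,-0.065,0,0,0,0],
    [0.1,-0.135,0,0,0,0],
    [0.16,-0.21,0,0,0,0],
    [0.22,-0.29,0,0,0,-0.006],
    [0.27,-0.365,0,0,0,-0.006],
  ],
)

```text
t: 0.93
tcp_pos: [0.4995, 0.2693, 0.2566]
tool_rot: [0.686, 0.171, 0.686, -0.171]
ft_force: [1.9, 0.5, 0.3]
width: 1.0
```

Call:
carry_out(
  targets=[
    [0,0,0,0,0,0],
    [0,0,0,0,0,0],
  ],
)

```text
t: 1.1
tcp_pos: [0.5003, 0.2675, 0.2565]
tool_rot: [0.686, 0.173, 0.685, -0.174]
ft_force: [0.3, 0.0, 0.5]
width: 0.997
```

```bash
python3 plan.py .5175 .243 .171 62
python3 - <<'E'
from workcell import imaging
import cv2
from h import *
c=imaging.capture("wrist"); cv2.imwrite("pics/wrist1.png",c["pixels"][:,:,::-1])
print(bar(c,1))
E
```

```text
t 1.1 pos [0.5003 0.2675 0.2565] x [ 0.    -0.002 -1.   ] ydeg 61.6 q [-0.61  0.47  0.1   1.7  -0.05  0.97  0.59] F [0.3 0.  0.5] M [0.08 0.09 0.02] w 0.997207710338117
[ 0.03445341 -0.04891931 -0.18092114] [0.0005 0.     0.0021]
[ 0.03445341 -0.04891931 -0.18092114] [ 0.000e+00 -8.000e-04 -9.979e-01]Traceback (most recent call last):
  File "<stdin>", line 5, in <module>
  File "h.py", line 9, in bar
    k=1+np.argmax(st[1:,4]); m=l==k; Q=P[m]; t=Q[Q[:,2]>np.percentile(Q[:,2],90)-.006]
        ~~~~~~~~~^^^^^^^^^^
    return _wrapfunc(a, 'argmax', axis=axis, out=out, **kwds)
    return bound(*args, **kwds)
ValueError: attempt to get argmax of an empty sequence
```

View pics/wrist1.png

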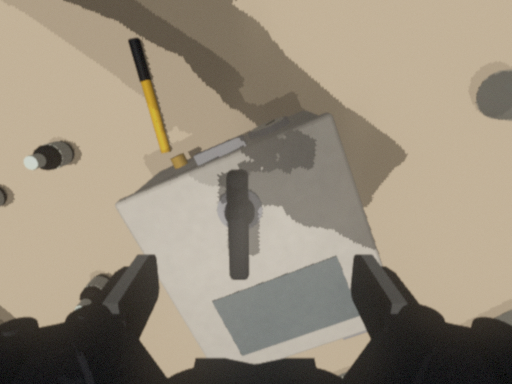

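The wrist view shows the bar at columns 227–249, rows 170–278, aligned with the tool and between the fingers. I'll measure it here as well.

Run:
```python
from workcell import imaging
from h import *
c=imaging.capture("wrist"); P=cloud(c)
m=(P[...,2]>.171)&(P[...,2]<.19)&(c["z_map"]>0); m[:150]=0; m[290:]=0; m[:,:200]=0; m[:,280:]=0
t=P[m]; print(len(t),np.median(t[:,2]) if len(t) else P[225,238])
print(cv2.minAreaRect((t[:,:2]*1000).astype(np.float32)),t.mean(0))
```

```text
2229 0.1794795982158016
((515.0338134765625, 243.16932678222656), (16.027362823486328, 89.51130676269531), 61.9665412902832) [0.51171638 0.24520765 0.17925353]
```

Call:
carry_out(
  targets=[
    [0.031,-0.049,0,0,0,0.002],
    [0.031,-0.049,-0.06,0,0,0.002],
    [0.031,-0.049,-0.12,0,0,0.002],
    [0.031,-0.049,-0.18,0,0,0.002],
    [0.031,-0.049,-0.18,0,0,0.002],
  ],
)

```text
t: 1.62
tcp_pos: [0.5091, 0.2469, 0.1616]
tool_rot: [0.684, 0.165, 0.69, -0.17]
ft_force: [-1.7, -0.4, -0.1]
width: 1.001
```

Call:
carry_out(
  targets=[
    [0,0,0,0,0,0],
    [0,0,0,0,0,0],
    [0,0,0,0,0,0],
    [0,0,0,0,0,0],
    [0,0,0,0,0,0],
  ],
  grip=0,
  grip_force=30,
)

```text
t: 2.03
tcp_pos: [0.5148, 0.2471, 0.1682]
tool_rot: [0.687, 0.169, 0.686, -0.168]
ft_force: [0.8, -0.3, -0.8]
width: 0.302
```

Call:
carry_out(
  targets=[
    [0,0,0,0,0,0],
    [0,0,0,0,0,0],
    [0,0,0,0,0,0],
    [0,0,0,0,0,0],
    [0,0,0,0,0,0],
  ],
)

```text
t: 2.45
tcp_pos: [0.5142, 0.2465, 0.1668]
tool_rot: [0.687, 0.169, 0.687, -0.169]
ft_force: [0.8, -0.7, -0.2]
width: 0.003
```

```bash
python3 plan.py .516 .243 .1705 62
```

```text
t 2.45 pos [0.5142 0.2465 0.1668] x [ 0.  0. -1.] ydeg 62.4 q [-0.55  0.58  0.08  1.8  -0.07  0.77  0.65] F [ 0.8 -0.7 -0.2] M [ 0.    0.02 -0.04] w 0.0027799006129607803
[ 0.00369336 -0.00706093 -0.00258607] [-0.     0.    -0.002]
[ 0.00369336 -0.00706093 -0.00258607] [-0.    -0.     0.998]
```

The fingers closed fully (width 0.003), so the grasp missed. I'll look again.

Run:
```python
from workcell import imaging
from h import *
a=[]
for n in ("scene","wrist"):
    c=imaging.capture(n); np.savez(f"{n}2.npz",**c); im=c["pixels"][:,:,::-1]
    a.append(cv2.resize(im[190:370,230:470],(800,600),interpolation=cv2.INTER_CUBIC) if n=="scene" else im)
cv2.imwrite("pics/s2.png",a[0]); cv2.imwrite("pics/w2.png",a[1])
```

```text
(no output)
```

View pics/s2.png

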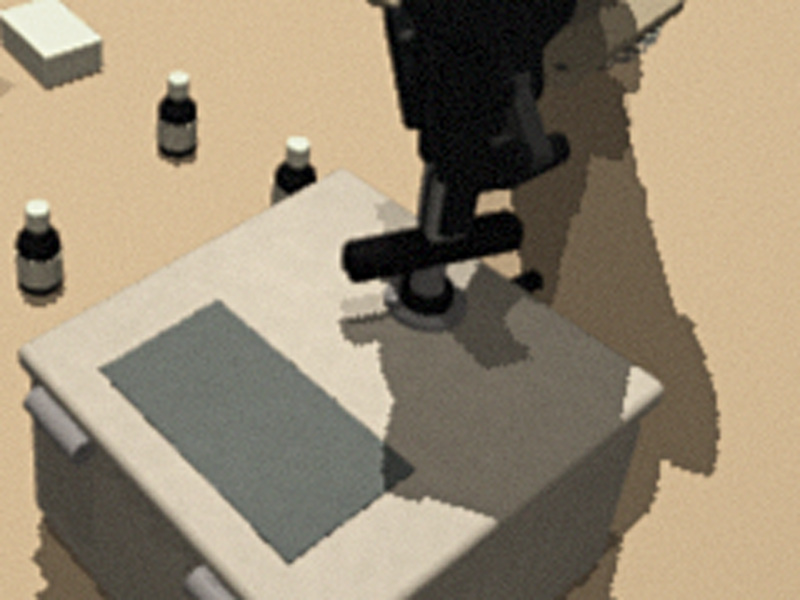

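View pics/w2.png

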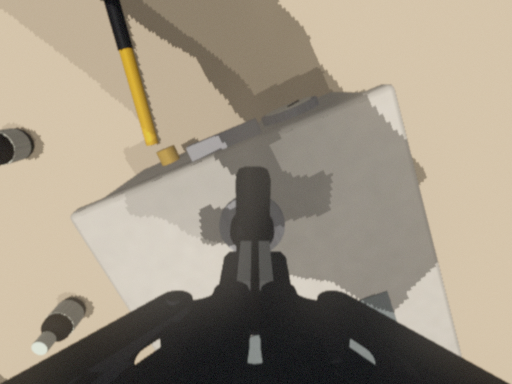

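The views disagree with the reading: the shut fingertips appear to stand on or behind the bar, wrist (255,245) and scene crop (450,235). I'll locate them by depth.

Run:
```python
from h import *
c=dict(np.load("wrist2.npz")); P=cloud(c)
for v in range(175,300,8): print(v,P[v,245].round(4),P[v,255].round(4),P[v,265].round(4))
c=dict(np.load("scene2.npz")); P=cloud(c); print()
for Y in range(170,300,8):
    v=190+int(Y*.3); print(Y,[P[v,230+int(X*.3)].round(3).tolist() for X in (400,432,460)])
```

```text
175 [0.4756 0.2602 0.1781] [0.4774 0.2644 0.1792] [0.4793 0.2684 0.1799]
183 [0.4782 0.259  0.1812] [0.4801 0.263  0.1818] [0.4823 0.2668 0.1811]
191 [0.4814 0.2572 0.1813] [0.4835 0.2612 0.1812] [0.4857 0.2651 0.1806]
199 [0.4848 0.2555 0.1812] [0.4868 0.2595 0.1813] [0.4891 0.2634 0.1805]
207 [0.488  0.2537 0.1815] [0.4905 0.2576 0.1804] [0.4926 0.2616 0.1804]
215 [0.4918 0.2517 0.1804] [0.4939 0.2558 0.1804] [0.4964 0.2597 0.1792]
223 [0.4953 0.2499 0.1804] [0.4973 0.254  0.1808] [0.4993 0.2582 0.1812]
231 [0.4987 0.2481 0.1808] [0.5015 0.2518 0.179 ] [0.5034 0.2561 0.1797]
239 [0.5024 0.2461 0.1805] [0.5047 0.2502 0.1802] [0.5071 0.2542 0.1796]
247 [0.5019 0.2467 0.1904] [0.5038 0.2506 0.1905] [0.5057 0.2546 0.1908]
255 [0.502  0.2469 0.1978] [0.5038 0.2506 0.198 ] [0.5055 0.2544 0.1986]
263 [0.5023 0.2468 0.204 ] [0.5035 0.2508 0.2054] [0.5057 0.2541 0.2046]
271 [0.5015 0.2475 0.212 ] [0.5037 0.2506 0.211 ] [0.5056 0.2539 0.2108]
279 [0.5021 0.2474 0.2166] [0.5036 0.2507 0.217 ] [0.5052 0.254  0.2171]
287 [0.5014 0.248  0.2232] [0.506  0.2495 0.218 ] [0.5045 0.2541 0.2232]
295 [
[... 614 characters left out ...]
0.525, 0.245, 0.191], [0.518, 0.256, 0.193]]
234 [[0.529, 0.233, 0.179], [0.525, 0.246, 0.185], [0.512, 0.254, 0.182]]
242 [[0.533, 0.235, 0.179], [0.523, 0.245, 0.179], [0.511, 0.254, 0.178]]
250 [[0.537, 0.239, 0.177], [0.524, 0.247, 0.175], [0.51, 0.254, 0.171]]
258 [[0.538, 0.24, 0.174], [0.523, 0.247, 0.17], [0.509, 0.254, 0.166]]
266 [[0.538, 0.24, 0.17], [0.522, 0.246, 0.164], [0.48, 0.239, 0.134]]
274 [[0.519, 0.23, 0.145], [0.522, 0.247, 0.159], [0.486, 0.244, 0.134]]
282 [[0.523, 0.233, 0.145], [0.52, 0.247, 0.153], [0.49, 0.246, 0.134]]
290 [[0.525, 0.235, 0.141], [0.521, 0.249, 0.149], [0.498, 0.252, 0.136]]
298 [[0.527, 0.237, 0.14], [0.521, 0.249, 0.145], [0.502, 0.255, 0.136]]
```

Run:
```python
from h import *
out=[]
for f,(a,b,d,e) in (("scene1.npz",(235,305,310,410)),("scene2.npz",(235,305,310,410)),("wrist2.npz",(150,290,180,330))):
    im=dict(np.load(f))["pixels"][a:b,d:e,::-1]/255.; out.append(cv2.resize((im**.45*255).astype(np.uint8),(400,280)))
out.append(out[0]*0); cv2.imwrite("pics/z.png",np.vstack([np.hstack(out[:2]),np.hstack(out[2:])]))
```

```text
(no output)
```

View pics/z.png

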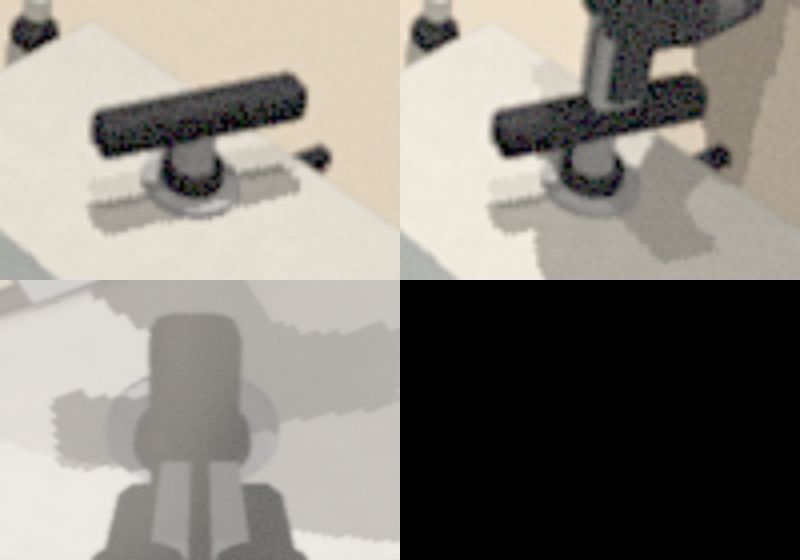

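Call:
carry_out(
  targets=[
    [0,0,0.03,0,0,0],
    [0,0,0.06,0,0,0],
    [0,0,0.08,0,0,0],
    [0,0,0.08,0,0,0],
    [0,0,0.08,0,0,0],
  ],
)

```text
t: 2.97
tcp_pos: [0.5143, 0.2466, 0.207]
tool_rot: [0.687, 0.169, 0.686, -0.169]
ft_force: [0.6, -0.2, -0.8]
width: 0.006
```

```bash
python3 plan.py .516 .243 .1705 62
python3 - <<'E'
from workcell import imaging
from h import *
c=imaging.capture("wrist"); P=cloud(c)
for v in range(235,262,2): print(v,P[v,245].round(4),P[v,265].round(4))
o=[cv2.resize(c["pixels"][150:290,180:330,::-1],(400,300))]
c=imaging.capture("scene"); np.savez("scene3.npz",**c); o.append(cv2.resize(c["pixels"][215:305,310:430,::-1],(400,300)))
cv2.imwrite("pics/z2.png",((np.hstack(o)/255.)**.45*255).astype(np.uint8))
P=cloud(c); m=(abs(P[...,0]-.514)<.025)&(abs(P[...,1]-.2465)<.025)&(c["z_map"]>0)
print(np.histogram(P[m][:,2],np.arange(.13,.27,.005)))
E
```

```text
t 2.9667 pos [0.5143 0.2466 0.207 ] x [ 0.001  0.001 -1.   ] ydeg 62.4 q [-0.56  0.53  0.09  1.76 -0.06  0.86  0.65] F [ 0.6 -0.2 -0.8] M [-0.05 -0.   -0.03] w 0.0057619071835982826
[ 0.00342308 -0.00729874 -0.08307737] [-0.0002  0.0003 -0.0021]
[ 0.00342308 -0.00729874 -0.08307737] [-4.000e-04 -3.000e-04  9.979e-01]
235 [0.517  0.2373 0.1788] [0.5239 0.2474 0.1755]
237 [0.5178 0.2368 0.1796] [0.5248 0.2469 0.1764]
239 [0.5188 0.2363 0.18  ] [0.526  0.2463 0.1764]
241 [0.5017 0.2468 0.225 ] [0.5057 0.255  0.2256]
243 [0.5015 0.247  0.2278] [0.5058 0.2549 0.2274]
245 [0.5014 0.2471 0.2299] [0.5056 0.2549 0.2298]
247 [0.5019 0.2468 0.2308] [0.5054 0.2549 0.232 ]
249 [0.5018 0.247  0.233 ] [0.5056 0.2548 0.2336]
251 [0.5018 0.2471 0.2351] [0.5059 0.2546 0.2347]
253 [0.5017 0.2472 0.2372] [0.5057 0.2546 0.2369]
255 [0.5018 0.2471 0.2387] [0.5058 0.2545 0.2385]
257 [0.5018 0.2472 0.2406] [0.5058 0.2544 0.2401]
259 [0.502  0.2471 0.2418] [0.5052 0.2546 0.243 ]
261 [0.5018 0.2473 0.244 ] [0.5055 0.2544 0.244 ]
(array([304, 181,  75,  40,  26,  20,  29,  66,  73, 201,  79,   0,   0,
         0,   0,   0,   0,   2,  19,  33,  50,  45,  50,  54,  44,  23,
        29,  71]), array([0.13 , 0.135, 0.14 , 0.145, 0.15 , 0.155, 0.16 , 0.165, 0.17 ,
       0.175, 0.18 , 0.185, 0.19 , 0.195, 0.2  , 0.205, 0.21 , 0.215,
       0.22 , 0.225, 0.23 , 0.235, 0.24 , 0.245, 0.25 , 0.255, 0.26 ,
       0.265, 0.27 ]))
```

View pics/z2.png

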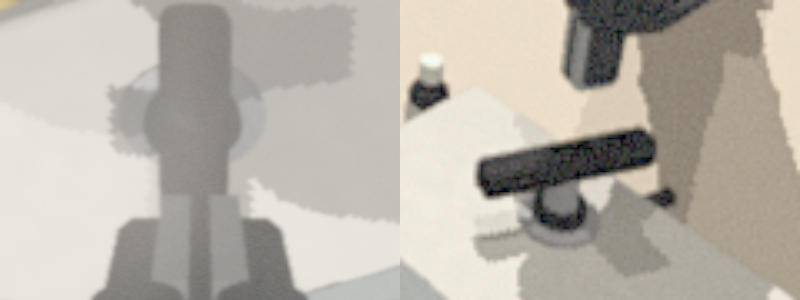

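Depth from both the wrist and scene cameras puts the shut fingertips at z≈0.222, while the reported TCP is 0.207. They should be 14 mm below the TCP but sit 15 mm above it, so the real tool is about 29 mm higher than reported and the fingers closed above the bar. I'll go about 29 mm lower, slowly, watching the force.

Call:
carry_out(
  targets=[
    [0.004,-0.006,0,0,0,-0.002],
    [0.004,-0.006,0,0,0,-0.002],
    [0.004,-0.006,0,0,0,-0.002],
    [0.004,-0.006,0,0,0,-0.002],
    [0.004,-0.006,0,0,0,-0.002],
  ],
  grip=1,
)

```text
t: 3.48
tcp_pos: [0.516, 0.2435, 0.2066]
tool_rot: [0.686, 0.171, 0.686, -0.171]
ft_force: [0.2, 0.8, 0.6]
width: 0.703
```

Call:
carry_out(
  targets=[
    [0,0,0,0,0,0],
    [0,0,-0.02,0,0,0],
    [0,0,-0.05,0,0,0],
    [0,0,-0.07,0,0,0],
    [0,0,-0.08,0,0,0],
  ],
)

```text
t: 3.9
tcp_pos: [0.515, 0.243, 0.1648]
tool_rot: [0.685, 0.17, 0.687, -0.172]
ft_force: [-1.2, 0.7, -1.1]
width: 1.002
```

Call:
carry_out(
  targets=[
    [0,0,-0.015,0,0,0],
    [0,0,-0.03,0,0,0],
    [0,0,-0.045,0,0,0],
    [0,0,-0.054,0,0,0],
    [0,0,-0.054,0,0,0],
  ],
)

```text
t: 4.32
tcp_pos: [0.5155, 0.2432, 0.1387]
tool_rot: [0.686, 0.171, 0.687, -0.171]
ft_force: [-0.8, -0.1, 0.3]
width: 1.0
```

```bash
python3 plan.py .516 .243 .1705 62
python3 - <<'E'
from workcell import imaging
from h import *
c=imaging.capture("wrist"); cv2.imwrite("pics/w4.png",c["pixels"][:,:,::-1]); P=cloud(c)
m=(c["z_map"]>0)&(P[...,2]<.23)&(P[...,2]>.15)&(np.hypot(P[...,0]-.516,P[...,1]-.243)<.07)
d=np.array([np.cos(np.radians(62)),np.sin(np.radians(62))]); s=(P[m][:,:2]-[.516,.243])@d
for lo in np.arange(-.065,.066,.01):
    k=(s>lo)&(s<lo+.01)
    if k.sum()>5: print(lo.round(3),k.sum(),np.percentile(P[m][k][:,2],[1,50,99]).round(3))
E
```

```text
t 4.3167 pos [0.5155 0.2432 0.1387] x [-0.002 -0.001 -1.   ] ydeg 62.0 q [-0.54  0.61  0.08  1.82 -0.07  0.71  0.66] F [-0.8 -0.1  0.3] M [ 0.02 -0.   -0.02] w 1.000221487174162
[ 0.00104205 -0.00047382  0.05365032] [ 0.0003 -0.0005 -0.0001]
[ 0.00104205 -0.00047382  0.05365032] [8.000e-04 4.000e-04 9.999e-01]
-0.065 3420 [0.178 0.219 0.229]
-0.055 2854 [0.171 0.212 0.226]
-0.045 2709 [0.167 0.194 0.23 ]
-0.035 413 [0.223 0.228 0.23 ]
-0.025 135 [0.225 0.228 0.23 ]
-0.015 1898 [0.171 0.179 0.23 ]
-0.005 5127 [0.17  0.18  0.229]
0.005 1578 [0.172 0.179 0.23 ]
0.015 30 [0.228 0.229 0.23 ]
0.025 573 [0.222 0.228 0.23 ]
0.035 3500 [0.167 0.196 0.23 ]
0.045 2761 [0.172 0.214 0.223]
0.055 3210 [0.208 0.22  0.23 ]
0.065 443 [0.21  0.219 0.224]
```

The open tips straddle the bar at z≈0.167, as expected. I'll close now.

Call:
carry_out(
  targets=[
    [0,0,0,0,0,0],
    [0,0,0,0,0,0],
    [0,0,0,0,0,0],
    [0,0,0,0,0,0],
    [0,0,0,0,0,0],
  ],
  grip=0,
  grip_force=40,
)

```text
t: 4.78
tcp_pos: [0.5162, 0.2436, 0.14]
tool_rot: [0.686, 0.171, 0.686, -0.171]
ft_force: [-0.0, 0.1, -0.1]
width: 0.3
```

Call:
carry_out(
  targets=[
    [0,0,0,0,0,0],
    [0,0,0,0,0,0],
    [0,0,0,0,0,0],
  ],
)

```text
t: 5.03
tcp_pos: [0.5164, 0.2439, 0.1401]
tool_rot: [0.686, 0.171, 0.686, -0.171]
ft_force: [0.8, 0.5, 2.4]
width: 0.181
```

The jaws hold the bar (opening 0.181, about 15.4 mm). I'll turn it clockwise, following it down.

Call:
carry_out(
  targets=[
    [0,0,-0.001,0,0,-0.02],
    [0,0,-0.002,0,0,-0.05],
    [0,0,-0.003,0,0,-0.08],
    [0,0,-0.004,0,0,-0.11],
    [0,0,-0.005,0,0,-0.13],
  ],
)

```text
t: 5.45
tcp_pos: [0.5157, 0.244, 0.1377]
tool_rot: [0.637, 0.308, 0.637, -0.308]
ft_force: [-1.3, 1.4, 6.1]
width: 0.176
```

Call:
carry_out(
  targets=[
    [0,0,0,0,0,0],
  ],
)

```text
t: 5.53
tcp_pos: [0.5156, 0.244, 0.1377]
tool_rot: [0.637, 0.307, 0.637, -0.307]
ft_force: [-2.0, 1.9, 5.7]
width: 0.18
```

```bash
python3 plan.py .516 .243 .1705 -8
```

```text
t 5.5333 pos [0.5156 0.244  0.1377] x [-0.  0. -1.] ydeg 38.5 q [-0.62  0.62  0.2   1.83 -0.18  0.71  0.35] F [-2.   1.9  5.7] M [-0.33  0.4  -0.07] w 0.17962424149927164
[ 0.00071888 -0.0020106   0.05555504] [-1.000e-04 -1.000e-04 -2.583e-01]
[ 0.00071888 -0.0020106   0.05555504] [ 2.000e-04 -1.000e-04  7.417e-01]
```

Call:
carry_out(
  targets=[
    [0,0,-0.002,0,0,-0.03],
    [0,0,-0.004,0,0,-0.06],
    [0,0,-0.006,0,0,-0.09],
    [0,0,-0.007,0,0,-0.12],
    [0,0,-0.008,0,0,-0.15],
  ],
)

```text
t: 5.95
tcp_pos: [0.5149, 0.2441, 0.1348]
tool_rot: [0.546, 0.448, 0.548, -0.448]
ft_force: [-5.4, 0.4, 14.3]
width: 0.179
```

Call:
carry_out(
  targets=[
    [0,0,-0.001,0,0,-0.03],
    [0,0,-0.002,0,0,-0.06],
    [0,0,-0.003,0,0,-0.085],
    [0,0,-0.003,0,0,-0.095],
    [0,0,-0.003,0,0,-0.095],
  ],
)

```text
t: 6.37
tcp_pos: [0.5144, 0.2443, 0.133]
tool_rot: [-0.475, -0.523, -0.476, 0.524]
ft_force: [-5.3, 0.4, 13.6]
width: 0.178
```

```bash
python3 plan.py .516 .243 .1705 -8
```

```text
t 6.3667 pos [0.5144 0.2443 0.133 ] x [-0.003  0.001 -1.   ] ydeg -5.5 q [-0.76  0.66  0.42  1.83 -0.38  0.73 -0.22] F [-5.3  0.4 13.6] M [-0.4   1.08 -0.15] w 0.17780756546878054
[ 0.00317301 -0.00251611  0.06490501] [-0.0003 -0.0009 -0.0139]
[ 0.00317301 -0.00251611  0.06490501] [ 1.300e-03 -5.000e-04  9.861e-01]
```

Call:
carry_out(
  targets=[
    [0.002,0,0.001,0,0,-0.01],
    [0.002,0,0.001,0,0,-0.02],
    [0.002,0,0.001,0,0,-0.025],
    [0.002,0,0.001,0,0,-0.025],
  ],
)

```text
t: 6.7
tcp_pos: [0.5143, 0.244, 0.1328]
tool_rot: [-0.455, -0.539, -0.457, 0.542]
ft_force: [-6.9, -0.3, 10.7]
width: 0.179
```

```bash
python3 plan.py .516 .243 .1705 -8
```

```text
t 6.7 pos [0.5143 0.244  0.1328] x [-0.005 -0.    -1.   ] ydeg -9.7 q [-0.77  0.66  0.44  1.83 -0.4   0.74 -0.28] F [-6.9 -0.3 10.7] M [-0.24  1.38  0.89] w 0.17899517678449617
[ 0.00341169 -0.00196892  0.06537518] [ 0.0001 -0.0016  0.0096]
[ 0.00341169 -0.00196892  0.06537518] [-2.500e-03 -2.000e-04 -9.904e-01]
```

The moment about z jumped from -0.15 to +0.89 N m, so the handle is at its stop. I'll release and lift clear.

Call:
carry_out(
  targets=[
    [0,0,0,0,0,0],
    [0,0,0,0,0,0],
    [0,0,0,0,0,0],
    [0,0,0,0,0,0],
    [0,0,0,0,0,0],
  ],
  grip=1,
)

```text
t: 7.12
tcp_pos: [0.5173, 0.2433, 0.1321]
tool_rot: [-0.455, -0.542, -0.454, 0.542]
ft_force: [-0.0, 1.2, 0.2]
width: 0.874
```

Call:
carry_out(
  targets=[
    [0,0,0,0,0,0],
    [0,0,0,0,0,0],
    [0,0,0.03,0,0,0],
    [0,0,0.07,0,0,0],
    [0,0,0.12,0,0,0],
  ],
)

```text
t: 7.53
tcp_pos: [0.5161, 0.243, 0.1917]
tool_rot: [-0.454, -0.541, -0.455, 0.543]
ft_force: [0.9, 0.5, 0.2]
width: 1.0
```

Call:
carry_out(
  targets=[
    [-0.05,0.05,0.06,0,0,0],
    [-0.1,0.1,0.1,0,0,0],
    [-0.15,0.15,0.1,0,0,0],
    [-0.2,0.2,0.1,0,0,0],
    [-0.2,0.25,0.1,0,0,0],
  ],
)

```text
t: 7.95
tcp_pos: [0.4114, 0.3705, 0.2426]
tool_rot: [-0.454, -0.54, -0.457, 0.542]
ft_force: [-0.6, -0.1, -0.4]
width: 0.998
```

Call:
carry_out(
  targets=[
    [0,0.05,0,0,0,0],
    [0,0.1,0,0,0,0],
    [0,0.15,0,0,0,0],
    [0,0.15,0,0,0,0],
  ],
)

```text
t: 8.28
tcp_pos: [0.4152, 0.4498, 0.2416]
tool_rot: [0.455, 0.541, 0.457, -0.539]
ft_force: [-1.2, 0.5, 0.0]
width: 1.001
```

```bash
python3 plan.py .516 .243 .1705 -8
python3 - <<'E'
from workcell import imaging
from h import *
for n in ("top","scene"):
    c=imaging.capture(n); cv2.imwrite(f"pics/{n}9.png",c["pixels"][:,:,::-1])
    for s in (1,-1): print(n,s,bar(c,s)); print(lid(c,s))
E
```

```text
t 8.2833 pos [0.4152 0.4498 0.2416] x [-0.     0.004 -1.   ] ydeg -9.6 q [-1.18  0.59  0.51  1.61 -0.33  1.02 -0.73] F [-1.2  0.5  0. ] M [ 0.07  0.06 -0.01] w 1.0005041385693423
[ 0.20154833 -0.41363815 -0.15218892] [-0.0011 -0.0001  0.0089]
[ 0.20154833 -0.41363815 -0.15218892] [-1.000e-04  1.700e-03 -9.911e-01]
top 1 (233, (514.533447265625, 242.8583526611328), (88.51761627197266, 15.395560264587402), 'dir deg', np.float64(82.82847504423587), 'ztop', np.float64(0.1732702461314265), 'mean', array([0.51445265, 0.24229144]))
(((584.1922607421875, 236.27529907226562), (206.2072296142578, 235.45115661621094), 84.40921020507812), 'plane', array([0.0007371 , 0.00156262, 0.12601621]), array([0.12381572, 0.12683538, 0.12970387]))
top -1 (220, (511.23419189453125, -288.30560302734375), (15.251114845275879, 85.89634704589844), 'dir deg', np.float64(103.76855905898933), 'ztop', np.float64(0.17353836440305243), 'mean', array([ 0.51116501, -0.28855278]))
(((579.2342529296875, -277.15753173828125), (234.17958068847656, 206.88217163085938), 11.31186580657959), 'plane', array([-0.00090756, -0.0012
[... 216 characters left out ...]
at64(0.17214940101315096), 'mean', array([0.51831815, 0.24718258]))
(((583.8952026367188, 235.92971801757812), (206.4163055419922, 235.3800048828125), 84.37084197998047), 'plane', array([-0.00501241, -0.00403147,  0.13012809]), array([0.12348876, 0.1261605 , 0.12806565]))
scene -1 (692, (460.82452392578125, -914.88916015625), (194.78146362304688, 168.3372344970703), 'dir deg', np.float64(73.92849575864008), 'ztop', np.float64(0.16176937425243795), 'mean', array([ 0.46712358, -0.89827277]))
(((581.1287231445312, -276.9131164550781), (237.4776153564453, 208.5167236328125), 10.942853927612305), 'plane', array([-0.00835226, -0.01017064,  0.12877381]), array([0.12114332, 0.12670918, 0.12865903]))
```

View pics/top9.png

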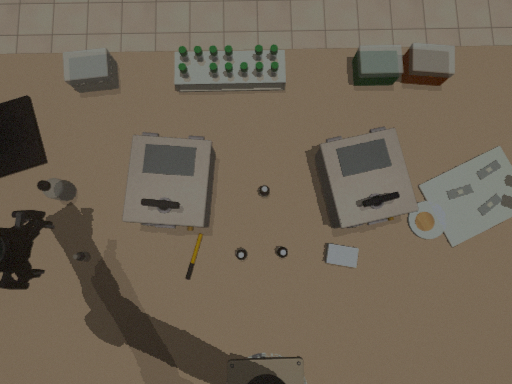

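The top view shows the left bar at (160,203) lying side to side, the right bar at (381,200) unchanged, and the arm clear. The left hatch is now flat at 127 mm. I'm handing in.

```bash
python3 -c "
from workcell import ticket; print(ticket.finish_job())"
```

```text
the job is handed in; nothing more can be done
None
```

The loose chamber was the left one (y > 0). I turned its T-handle about 69° clockwise to the stop, let go and backed the arm clear. The job was handed in at about 8.4 s.

**Last checks**
- **Loose handle:** the bar is now about 91.5° from the chamber's front-to-back axis, roughly 1.6 rad by the top camera (about 1.58 by the scene camera). Its top dropped from 180 to 173 mm.
- **Hatch:** it lies flat at 127 mm.
- **Tight handle:** unchanged within measurement noise (104.2° before, 103.8° after, by the top camera). The scene-camera measurement of this bar picked up a different object both times, so I did not use it.
- **Arm:** clear of everything, with the force reading near zero. The highest reading I saw at the wrist was about 15 N.

**What disagreed:** the first grasp closed on air just above the bar. The camera depths showed the fingertips about 29 mm higher than the reported tool position implied. I corrected for this, and the second grasp held.

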